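# Press a stuck plug out of a column barrel with a drift rod

## Robot

A 6-joint arm with a two-finger parallel gripper is mounted at the origin on a cart in front of the work surface, level with it; the furniture and walls round the work are solid. World frame = base frame: x ahead of the robot, y to its left, z up, the work surface at z = 0. Lengths are in mm, angles in rad, forces in N, time in s.
With the tool pointing down it reaches from about 275 to 1000 mm from the base axis. Payload 8.4 kg.
Tool frame: the origin (TCP) lies at the very end of the fingers, on their centre line; the grasp point (between the pads) lies 19 mm behind it; z points along the fingers, y is the line along which they close (so a half turn about z gives the same grasp; the last joint's range is limited). The gripper opens to 85 mm and grips with 20 to 120 N. Pads are 22 mm wide; open, the fingers measure 114 mm over their backs; the gripper's body (76 mm by 85 mm) begins 54 mm behind the grasp point. The pads swing forward as they close: fully open they stand 13 mm farther back than shut.
Start: joints at [1.111, 0.353, 1.633, -0, 1.155, -0.002], TCP at [276.234, 560.645, 231.281] pointing down, gripper open.
Joint ranges: [-2.63, 2.63], [-0.92, 2.1], [0.06, 2.66], [-1.3, 4.44], [0, 2.69], [-3.02, 3.02]. Speed limits (rad/s): [2.22, 2.22, 2.79, 3.14, 3.14, 3.14].

## Interface

Orientations are given as [roll, pitch, yaw] about the fixed x, y, z axes, in that order (R = Rz(yaw) Ry(pitch) Rx(roll)).
In Python, from rig import r, vision gives the robot as it stands. The module is installed in compiled form; this text tells all that it offers.
- The arm moves only by the tool play_rows, never from a script. Its argument "steps" is a list of rows, each an object with "delta_pos": the shift along the tool's x, y, z in cm, a list of three; "yaw": the turn about the tool's z in rad; "jaw": the opening in per cent of the stroke, from 0 (shut) to 100 (fully open). A call has exactly 8 rows; each row is the pose to reach, as a shift and turn from the pose commanded when the call began, along the tool's axes at that moment; what a row does not reach only later rows make up. A row lasts 1/10 s, in which the tool goes at most 50 mm and 8.59 degrees, less where a joint would pass 70% of its speed; a pose out of reach is approached as far as the arm can. A call with a gripper value outside its range is refused whole. The fingers move at their own pace and stop on an object; "grip_force" is the grip in N (left out, the last holds). Time passes only in rows, so rows that repeat a pose let the fingers close, or fill a call up. It gives the time, the measured TCP pose, the force, the opening and the grip force at its end, in the units of the state.
- r.sense(): the state, without advancing time (a new reading comes with each control period).
- vision.grab_frame(name): name is "scene" or "top"; returns (picture, depth): 480x640x3 uint8, red, green, blue; 480x640 float32, mm along the optical axis (not along the pixel's ray), 0 where there is no reading.
- vision.calibration(name): a dict with "mtx" (3x3 intrinsics, pixels), "k1" (the pictures are not rectified: a ray, as slopes to the right and down, at radius r is drawn at 1 + k1 r^2 times it, then the intrinsics apply), "extrinsics" (4x4, takes a point from camera to world coordinates). Camera axes: x right, y down, z forward; pixel columns grow to the right and rows downward; lengths in mm; the calibration is good to about 2 mm. A picture is of the moment at which its call begins. calibration takes no time and is no camera call.
- r.sign_off(): hands the job in; it is judged then, once.
Trained networks look in the newest picture that a camera, given by its name, has taken for a name from the list of things; names that differ only in an ending like _2 or _b are one class to them, and where a whole thing is asked for, a point or a joint stands for the part that bears it (a point fixed in the world has none). Each returns a list of dicts, best first, with "conf" (0 to 1); they miss things now and then, are a little off and sometimes report something else, mostly with a low value. They report only what shows in the picture. A call takes as long as a camera call.
- vision.cut_out(camera, thing): "region" (480x640 bool, what is visible of it) and "uv" ([column, row] in pixels, amid what is visible of it).
- vision.landmark_of(camera, thing): "uv" ([column, row] in pixels: a listed point, or the origin of a listed thing).
The state is a dict: "clock": time; "qpos": joint angles; "qvel": joint speeds; "joint_efforts": joint torques, N m; "eef_pos": TCP position; "tcp_rot": TCP orientation; "contact_force": force on the tool from outside, world axes, zero at the start; "wrist_torque": the same for the moment, N m; "opening": opening from 0.0 (shut) to 1.0 (fully open); "grasp_force": force on a finger pad.
Only numpy, scipy, OpenCV 4.12 (cv2) and the standard library are available. Lean on these libraries where they do the work, as an engineer would, in place of code of your own. Each camera call takes 0.05 s, during which the arm holds its last target. There are 200 camera calls.

## Task

Take the red-handled steel rod out of its wooden holder and use it to push the stuck blue plug down and right out of the bottom of the clear barrel in the press-out stand, then ease it on until you feel it sit on the rubber stop beneath, and hold it pressed there with about 18 N for half a second so that it is surely home. Never push on the plug or on the stand with more than 25 N; then draw the rod out, stand it back in its holder, and leave the beaker, vial and stopper undisturbed.

Things in the scene. Friction and masses are not known exactly. Their poses are not given: they have to be found in the camera images.
- stand: Press-out stand fixed to the bench. Origin on the bench under the bore, z up along the bore axis. Grey base 120 x 100 x 16 mm; four steel posts (a cage 21 mm wide inside) carry a barrel 70 to 122 mm above the bench: clear tube 34 mm across between aluminium collars up to 48 mm across; bore 20 mm. Two seal rings inside, 97 and 76 mm above the bench, grip the plug.
- bore_mouth (a point): Centre of the barrel's upper mouth, on the bore axis, 122 mm above the bench. The top collar is a funnel, 28 mm wide at the mouth, narrowing to the 20 mm bore 10 mm lower.
- bore_exit (a point): Centre of the bore's open lower end, 70 mm above the bench. Below it, inside the cage, stands a brass stop screw with a black rubber pad 17 mm across that gives 1 mm per 10 N. The pad's top is set anew each time, anywhere 25 to 39 mm above the bench, and is not measured: it must be felt, or seen between the posts.
- plug_center (a point): Centre of the blue plug, a solid cylinder 18 mm across and 28 mm long (axis z), upright in the bore; its top starts 12 to 18 mm below the mouth. It slides against about 6 to 12 N, half that once past the upper seal ring, and drops onto the stop when its top has passed the lower ring. It is clear of the barrel when this point is under 56 mm above the bench.
- holder: Wooden block 70 x 70 x 50 mm, fixed to the bench, with an upright round hole in its top. Origin on the bench below the hole's axis.
- hole_mouth (a point): Centre of the mouth of the holder's hole, 50 mm above the bench; the hole is 17.5 mm in diameter and 40 mm deep, so the rod's tip stands 10 mm above the bench.
- rod_grip (a point): Middle of the red handle, on the rod's axis: the place to grasp. Handle 22 mm across, 50 mm long, between a 26 mm collar 25 mm below this point and a 27 mm head (its top 37 mm above). Below it a steel drift, 15 mm across, 90 mm long, chamfered. z points from tip to handle. The rod weighs about 0.15 kg and starts upright in the holder, loose by 1 mm.
- rod_tip (a point): Centre of the rod's lower end, the end that pushes, 121 mm below the grip point along the rod's axis.
- rod: The same rod; origin at its tip, z along its axis towards the handle.
- plug: The same plug; origin at its centre.
- beaker_50: Small clear glass beaker, 52 mm across and 62 mm tall, origin under its centre; a bystander to the left.
- vial_1: Small amber vial with black cap, 22 mm across and 51 mm tall, origin under its centre; a bystander to the left.
- stopper_3: Yellow stopper, 37 mm across and 30 mm tall, origin under its centre; a bystander near the right front.

How it is judged:
By the outcome, as a careful person would: the job done as asked, in the order asked, and still so for the second after the job is handed in, with the robot touching nothing.
It also fails if it takes over 72 s, if anything falls off the work surface, if the arm or the gripper's body presses on something with over 40 N, if the wrist force passes 120 N, or if a joint passes its speed limit or range.

## Working session

There is one attempt and no reset: what is moved stays moved. The work goes in short steps, Python scripts to look and compute and a tool call to move; the robot and the scene stay as the last step left them, time stands still between calls to the robot, and variables do not carry over. Pictures are saved under pics/ and viewed, at most 10 in all, crops included, and the job is handed in when it is done.

Besides the shell and the picture viewer there is one more tool, called after "Call:" as a command line: name --argument value ..., lists and objects as JSON in quotes. play_rows: Moves the arm, as the interface text tells. Its arguments: {"type":"object","properties":{"steps":{"type":"array"},"grip_force":{"type":"number"}},"required":["steps"]}

```bash
mkdir -p pics
cat > h.py <<'E'
import numpy as np, cv2
from rig import r, vision
def ray(cam,uv):
    c=vision.calibration(cam);K=np.array(c["mtx"]);T=np.array(c["extrinsics"]);k=c["k1"]
    d=(np.linalg.inv(K)@[uv[0],uv[1],1])[:2]; s=d.copy()
    for _ in range(20): s=d/(1+k*(s@s))
    v=np.array([s[0],s[1],1.]); return T[:3,3],T[:3,:3]@v
def at_z(cam,uv,z):
    o,v=ray(cam,uv); return o+v*(z-o[2])/v[2]
def at_d(cam,uv,d):
    o,v=ray(cam,uv); return o+v*d
def proj(cam,P):
    c=vision.calibration(cam);K=np.array(c["mtx"]);T=np.array(c["extrinsics"])
    p=T[:3,:3].T@(np.array(P)-T[:3,3]); s=p[:2]/p[2]; s=s*(1+c["k1"]*(s@s)); return (K@[s[0],s[1],1])[:2]
def tri(uva,uvb):
    (o1,v1),(o2,v2)=ray("scene",uva),ray("top",uvb)
    t=np.linalg.lstsq(np.c_[v1,-v2],o2-o1,rcond=None)[0]
    a,b=o1+v1*t[0],o2+v2*t[1]; return (a+b)/2,np.linalg.norm(a-b)
E
python3 - <<'E'
from h import *
np.set_printoptions(precision=1,suppress=True)
for c in ("scene","top"):
    im,d=vision.grab_frame(c); cv2.imwrite(f"pics/{c}0.png",im[:,:,::-1]); np.save(f"{c}0.npy",d)
    print(c,np.array(vision.calibration(c)["extrinsics"]),vision.calibration(c)["mtx"][0][0])
Z=dict(bore_mouth=122,hole_mouth=50,rod_grip=131,stand=0,bore_exit=70,plug_center=94,beaker_50=0,vial_1=0,stopper_3=0)
for n,z in Z.items():
    L={}
    for c in ("scene","top"):
        for q in vision.landmark_of(c,n)[:2]:
            L.setdefault(c,q["uv"]); print(n,c,np.array(q["uv"]),round(q["conf"],2),at_z(c,q["uv"],z))
    if len(L)==2: print("   tri",*tri(L["scene"],L["top"]))
s=r.sense();print(s)
E
```

```text
scene [[   0.8   -0.3    0.5 -297.9]
 [  -0.6   -0.4    0.7 -893.2]
 [  -0.    -0.9   -0.5  742. ]
 [   0.     0.     0.     1. ]] 590.0339635110008
top [[   0.    -1.     0.1  304.6]
 [  -1.    -0.     0.    71.9]
 [  -0.    -0.1   -1.  1436.7]
 [   0.     0.     0.     1. ]] 554.7893963209251
bore_mouth scene [336.4 200.4] 0.74 [561.3 178.6 122. ]
bore_mouth top [276.6 187.8] 0.93 [575.  182.7 122. ]
   tri [572.4 185.6 117. ] 8.677143348099763
hole_mouth scene [406.8 284.8] 0.58 [ 500.6 -141.3   50. ]
hole_mouth top [406.5 228.4] 0.71 [ 487.2 -139.8   50. ]
   tri [ 491.  -142.9   53.6] 11.112458962482915
rod_grip top [411.3 218.6] 0.67 [ 500.  -139.1  131. ]
stand scene [340.8 243.3] 0.7 [567.2 168.1   0. ]
stand top [280.6 197.7] 0.62 [573.7 182.1   0. ]
   tri [576.6 181.9  -9.2] 2.9417239480254
bore_exit scene [334.2 213.9] 0.8 [574.8 204.9  70. ]
bore_exit top [406.8 227.3] 0.72 [ 487.3 -137.6   70. ]
bore_exit top [279.3 197. ] 0.69 [562.3 180.   70. ]
   tri [417.7 -80.4 237. ] 111.5651432823323
plug_center top [281.  194.9] 0.51 [563.1 174.   94. ]
plug_center top [276.5 1
[... 250 characters left out ...]
1 scene [274.4 217.8] 0.58 [516.3 408.4   0. ]
vial_1 top [193.2 220.6] 0.46 [511.8 411.    0. ]
   tri [514.  409.6   0.1] 5.200283781715167
stopper_3 scene [385.4 361.2] 0.62 [ 331.9 -257.9    0. ]
stopper_3 top [448.5 287.8] 0.52 [ 340.1 -253.5    0. ]
   tri [ 338.7 -253.6   -6. ] 3.881881637115343
{'clock': 1.0, 'qpos': array([ 1.1,  0.4,  1.6,  0. ,  1.2, -0. ]), 'qvel': array([-0., -0.,  0., -0., -0., -0.]), 'joint_efforts': array([  0. , -60.5, -34.2,   0. ,   0. ,   0. ]), 'eef_pos': array([276.2, 560.7, 231.3]), 'tcp_rot': array([ 3.1, -0. ,  2.7]), 'contact_force': array([ 0.1, -0.3, -0.6]), 'wrist_torque': array([-0., -0.,  0.]), 'grasp_force': 0.0, 'opening': 1.0005091248576865}
```

Run:
```python
import cv2,numpy as np
a=cv2.imread("pics/scene0.png");b=cv2.imread("pics/top0.png")
A=cv2.resize(a[120:320,260:460],None,fx=4,fy=3,interpolation=2)[:600]
l=cv2.resize(a[120:320,270:450],(400,444),interpolation=2); 
x=cv2.resize(a[140:270,290:390],(400,520),interpolation=cv2.INTER_CUBIC)
y=cv2.resize(a[210:340,360:460],(400,520),interpolation=cv2.INTER_CUBIC)
cv2.imwrite("pics/z1.png",np.hstack([x,y]))
x=cv2.resize(b[150:250,230:330],(400,400),interpolation=cv2.INTER_CUBIC)
y=cv2.resize(b[180:280,360:460],(400,400),interpolation=cv2.INTER_CUBIC)
cv2.imwrite("pics/z2.png",np.hstack([x,y]))
```

```text
(no output)
```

View pics/scene0.png

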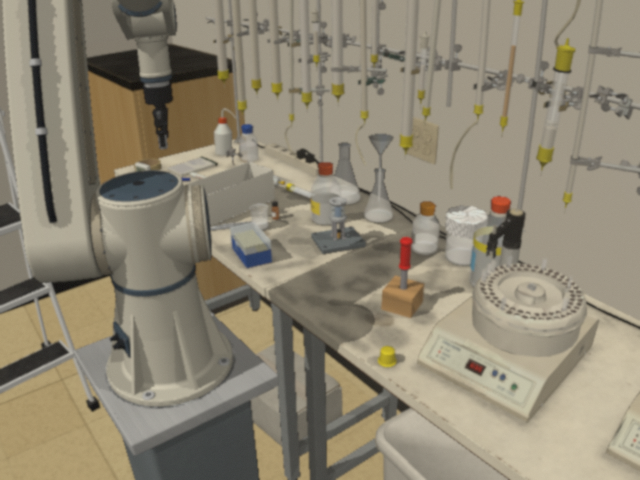

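View pics/z1.png

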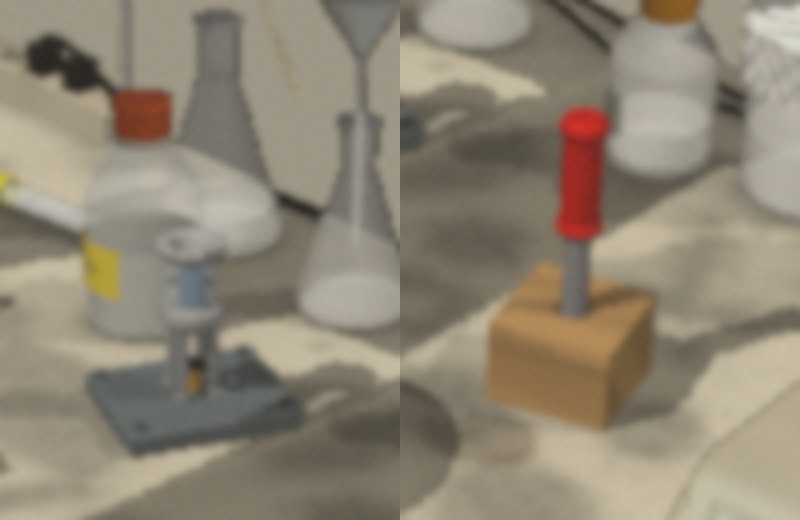

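View pics/z2.png

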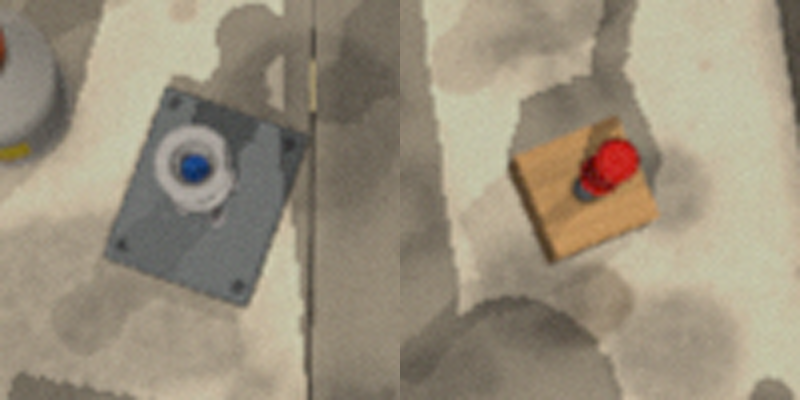

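Run:
```python
from h import *
np.set_printoptions(precision=1,suppress=True)
def pts(cam,box):
    d=np.load(cam+"0.npy"); im=cv2.imread(f"pics/{cam}0.png")[:,:,::-1].astype(int)
    u0,v0,u1,v1=box; o=[]
    for v in range(v0,v1):
        for u in range(u0,u1):
            if d[v,u]>0: o.append([*at_d(cam,(u,v),d[v,u]),*im[v,u],u,v])
    return np.array(o)
def circ(P,w=None):
    h=cv2.convexHull(P.astype(np.float32))[:,0]; return cv2.minEnclosingCircle(h)
for cam,bs,br in (("top",(255,170,305,220),(395,205,430,240)),("scene",(315,185,360,250),(385,225,425,300))):
    P=pts(cam,bs)
    Q=P[(P[:,2]>112)&(P[:,2]<135)&(np.hypot(P[:,0]-570,P[:,1]-184)<45)]
    print(cam,"mouth n",len(Q),Q[:,:3].mean(0),Q[:,6:].mean(0),Q[:,:3].min(0),Q[:,:3].max(0), at_z(cam,Q[:,6:].mean(0),122))
    P=pts(cam,br); red=(P[:,3]>120)&(P[:,4]<70)&(P[:,5]<80)
    R=P[red]; print(" red n",len(R),R[:,:3].min(0),R[:,:3].max(0))
    H=R[R[:,2]>R[:,2].max()-12] ; print(" head",len(H),H[:,:3].mean(0),H[:,6:].mean(0),H[:,:3].min(0),H[:,:3].max(0), at_z(cam,H[:,6:].mean(0),168))
    # rod axis by fitting in scene: red col centre per row
    if cam=="scene":
        for v in np.unique(R[:,7]): 
            q=R[R[:,7]==v]; print(int(v),q[:,6].mean().round(1),len(q),end="; ")
        print()
```

```text
top mouth n 220 [568.7 179.7 120.6] [277.9 190.5] [545.4 157.4 112. ] [590.  201.5 130.3] [568.4 179.5 122. ]Traceback (most recent call last):
  File "<stdin>", line 16, in <module>
  File "<stdin>", line 8, in pts
  File "h.py", line 11, in at_d
    o,v=ray(cam,uv); return o+v*d
        ~~~^^^^^^^^
  File "h.py", line 4, in ray
    c=vision.calibration(cam);K=np.array(c["mtx"]);T=np.array(c["extrinsics"]);k=c["k1"]
ValueError: time passes only in moves, steps and waits
```

```bash
sed -i 's/^def ray/import functools\n@functools.cache\ndef cal(c): return vision.calibration(c)\ndef ray/; s/c=vision.calibration(cam)/c=cal(cam)/' h.py
cat > m.py <<'E'
from h import *
np.set_printoptions(precision=1,suppress=True)
def pts(cam,box,d,im):
    u0,v0,u1,v1=box; im=im.astype(int)
    return np.array([[*at_d(cam,(u,v),d[v,u]),*im[v,u],u,v] for v in range(v0,v1) for u in range(u0,u1) if d[v,u]>0])
E
python3 - <<'E'
from m import *
for cam,bs,br in (("top",(255,170,305,220),(395,205,430,240)),("scene",(315,185,360,250),(385,225,425,300))):
    d=np.load(cam+"0.npy"); im=cv2.imread(f"pics/{cam}0.png")[:,:,::-1]
    P=pts(cam,bs,d,im)
    Q=P[(P[:,2]>112)&(P[:,2]<135)&(np.hypot(P[:,0]-570,P[:,1]-184)<45)]
    print(cam,"mouth n",len(Q),Q[:,:3].mean(0),Q[:,6:].mean(0),Q[:,:3].min(0),Q[:,:3].max(0), at_z(cam,Q[:,6:].mean(0),122))
    P=pts(cam,br,d,im); R=P[(P[:,3]>120)&(P[:,4]<70)&(P[:,5]<80)]
    print(" red n",len(R),R[:,:3].min(0),R[:,:3].max(0))
    H=R[R[:,2]>R[:,2].max()-12]; print(" head",len(H),H[:,:3].mean(0),H[:,6:].mean(0),H[:,:3].min(0),H[:,:3].max(0), at_z(cam,H[:,6:].mean(0),168))
    if cam=="scene":
        for v in np.unique(R[:,7]):
            q=R[R[:,7]==v]; print(int(v),q[:,6].mean().round(1),len(q),end="; ")
        P=pts(cam,(325,195,350,250),d,im)
        for v in range(200,242): 
            q=P[(P[:,7]==v)&(abs(P[:,6]-339)<1.5)]; print(v,q[:,3:6].mean(0).astype(int),q[:,:3].mean(0))
E
```

```text
top mouth n 220 [568.7 179.7 120.6] [277.9 190.5] [545.4 157.4 112. ] [590.  201.5 130.3] [568.4 179.5 122. ]
 red n 114 [ 479.7 -152.3   45.8] [ 522.  -128.1  172.9]
 head 90 [ 491.9 -138.8  166.7] [413.7 219.8] [ 479.7 -151.4  161.1] [ 503.6 -128.1  172.9] [ 491.7 -138.6  168. ]
scene mouth n 137 [563.7 177.7 118.9] [337.4 201.4] [540.3 155.  112. ] [587.2 201.7 125.2] [559.4 172.3 122. ]
 red n 301 [ 475.3 -154.7  100.3] [ 498.3 -132.3  170. ]
 head 83 [ 484.6 -145.4  164.8] [405.7 241.3] [ 475.3 -154.7  158. ] [ 498.3 -132.6  170. ] [ 480.3 -149.5  168. ]
237 406.0 1; 238 406.0 9; 239 406.0 11; 240 406.0 11; 241 405.5 12; 242 405.5 12; 243 405.5 12; 244 405.5 10; 245 405.0 9; 246 405.0 9; 247 405.0 9; 248 405.0 9; 249 405.0 9; 250 404.5 10; 251 404.5 10; 252 404.5 10; 253 404.5 10; 254 404.0 9; 255 404.0 9; 256 404.0 9; 257 404.0 9; 258 404.0 9; 259 404.5 8; 260 404.5 8; 261 404.0 7; 262 404.0 9; 263 404.0 9; 264 404.0 9; 265 404.5 10; 266 404.5 10; 267 404.5 10; 268 404.5 8; 269 404.0 5; 200 [162 160 154] [577.1 187.5 115.5]
201 [158 156 149] [577.1 187.5 112.7]
202 [155 153 146
[... 779 characters left out ...]
6]
223 [101  97  89] [596.8 212.2  33.5]
224 [111 106  97] [594.4 209.2  32.4]
225 [119 113 102] [591.4 205.5  31.8]
226 [120 114 103] [591.8 205.9  28.5]
227 [116 112 101] [590.6 204.5  26.4]
228 [102  98  90] [592.2 206.5  22.1]
229 [77 75 69] [569.9 178.9  37.2]
230 [58 55 51] [567.  175.3  36.6]
231 [56 51 44] [565.  172.8  35.4]
232 [76 65 47] [565.4 173.4  32. ]
233 [97 79 52] [567.7 176.2  27.2]
234 [106  87  56] [568.  176.5  24. ]
235 [107  87  55] [568.4 177.   20.7]
236 [106  87  57] [568.5 177.2  17.6]
237 [101  85  62] [565.6 173.6  17.1]
238 [92 85 72] [565.5 173.5  14.2]
239 [91 91 85] [559.1 165.6  16.6]
240 [97 99 96] [557.8 164.   14.7]
241 [101 104 101] [555.2 160.8  14. ]
```

```bash
cat >> h.py <<'E'
from scipy.optimize import least_squares
def axis(us,zs,ut,zt,x0):
    f=lambda p: np.r_[proj("scene",[*p,zs])-us, proj("top",[*p,zt])-ut]
    s=least_squares(f,x0); return s.x,s.fun
def delta(P,s=None):
    from scipy.spatial.transform import Rotation as R
    s=s or r.sense(); M=R.from_euler("xyz",s["tcp_rot"]).as_matrix()
    return M.T@(np.array(P)-s["eef_pos"])/10
E
python3 - <<'E'
from h import *
np.set_printoptions(precision=2,suppress=True)
a=axis([405.7,241.3],163,[413.7,219.8],166,[490,-140]);print(a)
b=axis([337.4,201.4],119,[277.9,190.5],120.5,[568,180]);print(b)
c=axis([404.4,256],136,[413.7,219.8],166,[490,-140]);print(c)
s=r.sense();print(s["tcp_rot"],s["eef_pos"],s["contact_force"])
for P in ([*a[0],231],[*a[0],112],[*b[0],231]): print(P,delta(P,s))
E
```

```text
(array([ 490.81, -139.75]), array([ 0.16, -1.16,  0.34,  0.52]))
(array([567.32, 179.83]), array([ 0.53, -0.7 , -0.11,  0.57]))
(array([ 488.09, -141.65]), array([ 0.5 , -3.78,  1.18,  1.68]))
[ 3.14 -0.    2.68] [276.23 560.65 231.29] [ 0.07 -0.34 -0.59]
[np.float64(490.80528211311594), np.float64(-139.74838939113374), 231] [-50.2  -53.35   0.03]
[np.float64(490.80528211311594), np.float64(-139.74838939113374), 112] [-50.2  -53.35  11.93]
[np.float64(567.3244150784998), np.float64(179.83218073640086), 231] [-42.94 -21.3    0.03]
```

Call:
play_rows --steps '[{"delta_pos": [-3.4,-3.6,0],"yaw": 0,"jaw": 100},{"delta_pos": [-6.8,-7.2,0],"yaw": 0,"jaw": 100},{"delta_pos": [-10.2,-10.8,0],"yaw": 0,"jaw": 100},{"delta_pos": [-13.6,-14.4,0],"yaw": 0,"jaw": 100},{"delta_pos": [-17,-18,0],"yaw": 0,"jaw": 100},{"delta_pos": [-20.4,-21.6,0],"yaw": 0,"jaw": 100},{"delta_pos": [-23.8,-25.2,0],"yaw": 0,"jaw": 100},{"delta_pos": [-27,-29,0],"yaw": 0,"jaw": 100}]'

```text
clock: 1.8
eef_pos: [390.8, 179.5, 231.6]
tcp_rot: [3.141, 0.001, 2.684]
contact_force: [1.2, -0.1, 1.0]
opening: 1.003
grasp_force: 0.0
```

Call:
play_rows --steps '[{"delta_pos": [-3.4,-3.6,0],"yaw": 0,"jaw": 100},{"delta_pos": [-6.8,-7.2,0],"yaw": 0,"jaw": 100},{"delta_pos": [-10.2,-10.8,0],"yaw": 0,"jaw": 100},{"delta_pos": [-13.6,-14.4,0],"yaw": 0,"jaw": 100},{"delta_pos": [-17,-18,0],"yaw": 0,"jaw": 100},{"delta_pos": [-20.4,-21.6,0],"yaw": 0,"jaw": 100},{"delta_pos": [-23.2,-24.35,0],"yaw": 0,"jaw": 100},{"delta_pos": [-23.2,-24.35,0],"yaw": 0,"jaw": 100}]'

```text
clock: 2.6
eef_pos: [492.3, -143.9, 231.5]
tcp_rot: [-3.141, 0.002, 2.68]
contact_force: [0.7, -0.4, -0.0]
opening: 0.999
grasp_force: 0.0
```

Run:
```python
from h import *
np.set_printoptions(precision=2,suppress=True)
s=r.sense();print(s["clock"],s["qpos"],s["tcp_rot"],s["eef_pos"],s["contact_force"],delta([490.8,-139.8,112]))
im,d=vision.grab_frame("scene");im2,d2=vision.grab_frame("top")
x=cv2.resize(im[140:310,340:480],(420,510),interpolation=cv2.INTER_CUBIC)
y=cv2.resize(im2[150:278,350:445],(380,510),interpolation=cv2.INTER_CUBIC)
cv2.imwrite("pics/z3.png",np.hstack([x,y])[:,:,::-1])
```

```text
2.6 [-0.29  0.18  1.87 -0.    1.09 -1.4 ] [-3.14  0.    2.68] [ 492.27 -143.95  231.51] [ 0.67 -0.44 -0.02] [ 0.34  0.31 11.95]
```

View pics/z3.png

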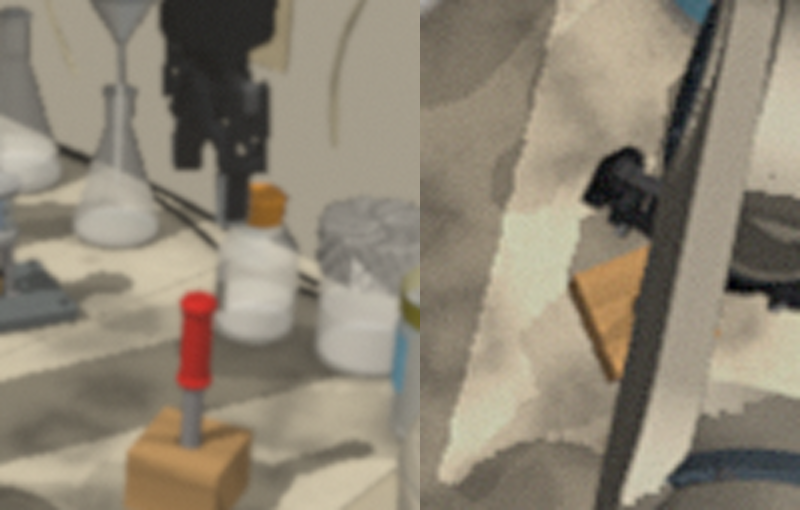

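Run:
```python
from h import *
np.set_printoptions(precision=2,suppress=True)
s=r.sense();print(s["clock"],s["eef_pos"],proj("scene",s["eef_pos"]),proj("scene",[490.8,-139.8,231]))
y=s["tcp_rot"][2]
for k in (-42,42): print(proj("scene",s["eef_pos"]+[k*np.sin(y),-k*np.cos(y),13]))
im,d=vision.grab_frame("scene")
b=d[195:225,395:440]
for v in range(190,224,3): print(v,[int(x) for x in d[v,398:432:2]])
print([np.round(at_d("scene",(u,v),d[v,u])) for v in (200,205) for u in range(412,424,2)])
```

```text
2.7 [ 490.51 -140.36  231.03] [407.68 210.65] [407.59 210.53]
[414.9 213.6]
[401.53 196.55]
190 [1211, 1213, 1212, 1220, 1218, 1732, 1114, 1110, 1099, 1091, 1699, 1119, 1113, 1099, 1091, 1659, 1658]
193 [1216, 1215, 1217, 1215, 1739, 1736, 1122, 1114, 1103, 1092, 1095, 1095, 1093, 1094, 1094, 1663, 1655]
196 [1221, 1223, 1221, 1745, 1748, 1737, 1734, 1110, 1097, 1090, 1092, 1095, 1095, 1101, 1095, 1673, 1665]
199 [1780, 1772, 1762, 1764, 1754, 1746, 1129, 1125, 1117, 1118, 1117, 1119, 1128, 1691, 1689, 1678, 1663]
202 [1782, 1781, 1776, 1763, 1759, 1736, 1128, 1128, 1122, 1123, 1121, 1122, 1474, 1473, 1476, 1476, 1473]
205 [1738, 1771, 1775, 1770, 1762, 1751, 1132, 1126, 1119, 1123, 1122, 1121, 1460, 1460, 1458, 1457, 1456]
208 [1749, 1744, 1735, 1727, 1762, 1753, 1134, 1130, 1123, 1125, 1125, 1128, 1456, 1455, 1451, 1446, 1443]
211 [1713, 1709, 1725, 1732, 1719, 1709, 1133, 1135, 1128, 1130, 1129, 1126, 1461, 1459, 1451, 1456, 1456]
214 [1713, 1712, 1695, 1689, 1711, 1711, 1712, 1133, 1143, 1142, 1144, 1144, 1465, 1464, 1462, 1455, 1455]
217 [1692, 1692, 1693, 1688, 1681, 1672, 1690, 1694, 1687, 1487, 1476, 1473, 1468, 1461, 1459, 1459, 1465]
220 [1669, 1676, 1676, 1674, 1681, 1667, 1650, 1668, 1495, 1477, 1471, 1473, 1469, 1459, 1464, 1461, 1460]
223 [1656, 1655, 1656, 1655, 1662, 1664, 1661, 1650, 1480, 1478, 1469, 1464, 1464, 1462, 1466, 1465, 1462]
[array([ 459., -180.,  277.]), array([ 461., -184.,  278.]), array([ 463., -187.,  279.]), array([ 465., -191.,  280.]), array([ 469., -191.,  278.]), array([868., 166.,  40.]), array([ 459., -181.,  267.]), array([ 457., -188.,  270.]), array([ 463., -188.,  269.]), array([ 466., -190.,  269.]), array([ 468., -194.,  269.]), array([704.,  15., 126.])]
```

Call:
play_rows --steps '[{"delta_pos": [0,0,2],"yaw": 0,"jaw": 100},{"delta_pos": [0,0,4],"yaw": 0,"jaw": 100},{"delta_pos": [0,0,6],"yaw": 0,"jaw": 100},{"delta_pos": [0,0,8],"yaw": 0,"jaw": 90},{"delta_pos": [0,0,10],"yaw": 0,"jaw": 75},{"delta_pos": [0,0,11.5],"yaw": 0,"jaw": 60},{"delta_pos": [0,0,11.9],"yaw": 0,"jaw": 50},{"delta_pos": [0,0,11.9],"yaw": 0,"jaw": 45}]' --grip_force 20

```text
clock: 3.55
eef_pos: [490.3, -138.7, 112.2]
tcp_rot: [-3.142, -0.001, 2.685]
contact_force: [1.0, 0.4, 0.4]
opening: 0.453
grasp_force: 0.0
```

Run:
```python
from h import *
np.set_printoptions(precision=2,suppress=True)
s=r.sense();print(s["clock"],s["eef_pos"],s["tcp_rot"],s["contact_force"],s["opening"])
im,d=vision.grab_frame("scene")
x=cv2.resize(im[190:310,350:460],(660,600) if 0 else (550,600),interpolation=cv2.INTER_CUBIC)
cv2.imwrite("pics/z4.png",x[:,:,::-1])
```

```text
3.55 [ 490.32 -138.66  112.16] [-3.14 -0.    2.69] [0.98 0.36 0.35] 0.45300970797464357
```

View pics/z4.png

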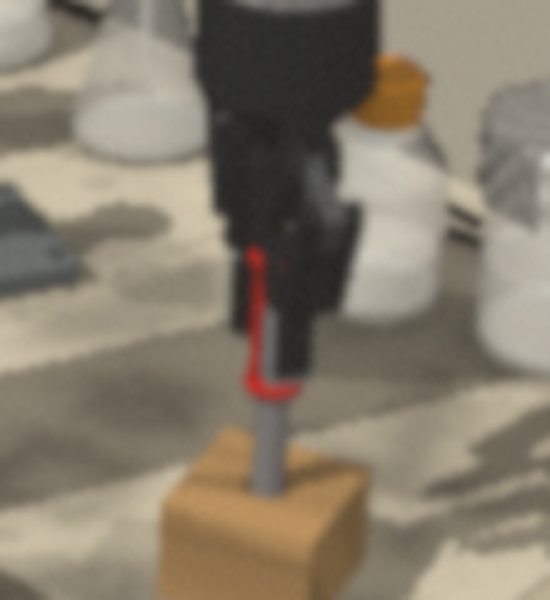

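Call:
play_rows --steps '[{"delta_pos": [0,0,0],"yaw": 0,"jaw": 36},{"delta_pos": [0,0,0],"yaw": 0,"jaw": 32},{"delta_pos": [0,0,0],"yaw": 0,"jaw": 28},{"delta_pos": [0,0,0],"yaw": 0,"jaw": 25},{"delta_pos": [0,0,0],"yaw": 0,"jaw": 20},{"delta_pos": [0,0,0],"yaw": 0,"jaw": 15},{"delta_pos": [0,0,0],"yaw": 0,"jaw": 10},{"delta_pos": [0,0,0],"yaw": 0,"jaw": 10}]' --grip_force 20

```text
clock: 4.4
eef_pos: [491.0, -140.3, 112.9]
tcp_rot: [-3.141, 0.001, 2.684]
contact_force: [-2.1, -2.7, 6.6]
opening: 0.258
grasp_force: 19.3
```

Run:
```python
from h import *
np.set_printoptions(precision=3,suppress=True)
s=r.sense();print(s)
```

```text
{'clock': 4.4, 'qpos': array([-0.281,  0.33 ,  1.979, -0.001,  0.832, -1.393]), 'qvel': array([ 0.   , -0.001,  0.   , -0.002,  0.   ,  0.001]), 'joint_efforts': array([  1.372, -47.734, -24.711,   0.875,  -0.373,  -0.004]), 'eef_pos': array([ 491.03 , -140.323,  112.86 ]), 'tcp_rot': array([-3.141,  0.001,  2.684]), 'contact_force': array([-2.126, -2.73 ,  6.601]), 'wrist_torque': array([-0.634,  0.355,  0.006]), 'grasp_force': 19.265383405872853, 'opening': 0.25816755420573834}
```

Call:
play_rows --steps '[{"delta_pos": [0,0,0],"yaw": 0,"jaw": 10},{"delta_pos": [0,0,0],"yaw": 0,"jaw": 5},{"delta_pos": [0,0,0],"yaw": 0,"jaw": 5},{"delta_pos": [0,0,-0.5],"yaw": 0,"jaw": 5},{"delta_pos": [0,0,-1.5],"yaw": 0,"jaw": 5},{"delta_pos": [0,0,-2.5],"yaw": 0,"jaw": 5},{"delta_pos": [0,0,-3],"yaw": 0,"jaw": 5},{"delta_pos": [0,0,-3],"yaw": 0,"jaw": 5}]' --grip_force 110

```text
clock: 5.2
eef_pos: [491.2, -139.8, 143.3]
tcp_rot: [3.141, 0.001, 2.684]
contact_force: [-0.6, 0.1, -1.8]
opening: 0.239
grasp_force: 107.3
```

Run:
```python
from h import *
np.set_printoptions(precision=3,suppress=True)
s=r.sense();print(s["eef_pos"],s["tcp_rot"],s["contact_force"],s["wrist_torque"],s["opening"],s["grasp_force"])
```

```text
[ 491.218 -139.832  143.325] [3.141 0.001 2.684] [-0.57   0.139 -1.845] [-0.036  0.004  0.003] 0.23858400967285637 107.3375063446349
```

Call:
play_rows --steps '[{"delta_pos": [0,0,-2],"yaw": 0,"jaw": 5},{"delta_pos": [0,0,-5],"yaw": 0,"jaw": 5},{"delta_pos": [0,0,-8.5],"yaw": 0,"jaw": 5},{"delta_pos": [0,0,-12],"yaw": 0,"jaw": 5},{"delta_pos": [0.5,2.2,-12],"yaw": 0,"jaw": 5},{"delta_pos": [1.3,5.7,-12],"yaw": 0,"jaw": 5},{"delta_pos": [2.2,9.7,-12],"yaw": 0,"jaw": 5},{"delta_pos": [3.2,14,-12],"yaw": 0,"jaw": 5}]'

```text
clock: 6.0
eef_pos: [523.8, 1.1, 262.2]
tcp_rot: [-3.142, -0.0, 2.683]
contact_force: [0.9, -0.3, -0.9]
opening: 0.238
grasp_force: 107.7
```

Call:
play_rows --steps '[{"delta_pos": [1,4.4,0],"yaw": 0,"jaw": 5},{"delta_pos": [2,8.8,0],"yaw": 0,"jaw": 5},{"delta_pos": [2.9,12.8,0],"yaw": 0,"jaw": 5},{"delta_pos": [3.5,15.6,0],"yaw": 0,"jaw": 5},{"delta_pos": [3.9,17.2,0],"yaw": 0,"jaw": 5},{"delta_pos": [4.08,18.05,0],"yaw": 0,"jaw": 5},{"delta_pos": [4.08,18.05,0],"yaw": 0,"jaw": 5},{"delta_pos": [4.08,18.05,0],"yaw": 0,"jaw": 5}]'

```text
clock: 6.8
eef_pos: [566.8, 178.8, 262.1]
tcp_rot: [-3.141, -0.0, 2.683]
contact_force: [0.4, -0.6, -1.6]
opening: 0.24
grasp_force: 107.7
```

Run:
```python
from h import *
np.set_printoptions(precision=2,suppress=True)
s=r.sense();print(s["clock"],s["eef_pos"],s["tcp_rot"],s["contact_force"],s["wrist_torque"])
t=s["eef_pos"]-[0,0,102.5]; print("tip proj",proj("scene",t),proj("top",t),"mouth",proj("scene",[567.3,179.8,122]),"fwd axis pts",[proj("scene",t+[0,0,k]) for k in (30,60)])
im,d=vision.grab_frame("scene")
x=cv2.resize(im[130:250,285:395],(550,600),interpolation=cv2.INTER_CUBIC)
cv2.imwrite("pics/z5.png",x[:,:,::-1])
im2,_=vision.grab_frame("top"); cv2.imwrite("pics/t5.png",im2[:,:,::-1])
for n in ("rod_tip","bore_mouth"):
  for c in ("scene","top"): print(n,c,[(np.array(q["uv"]),round(q["conf"],2)) for q in vision.landmark_of(c,n)[:2]])
```

```text
6.8 [566.84 178.77 262.15] [-3.14 -0.    2.68] [ 0.39 -0.56 -1.57] [-0.02 -0.01 -0.01]
tip proj [338.   186.22] [276.92 187.99] mouth [337.93 199.64] fwd axis pts [array([337.96, 175.18]), array([337.92, 163.94])]
rod_tip scene [(array([339.6, 185. ]), 0.51)]
rod_tip top [(array([276.8, 186.2]), 0.5)]
bore_mouth scene [(array([339.6, 198.6]), 0.94)]
bore_mouth top [(array([274.2, 186.6]), 0.6), (array([193.5, 219.7]), 0.37)]
```

View pics/z5.png

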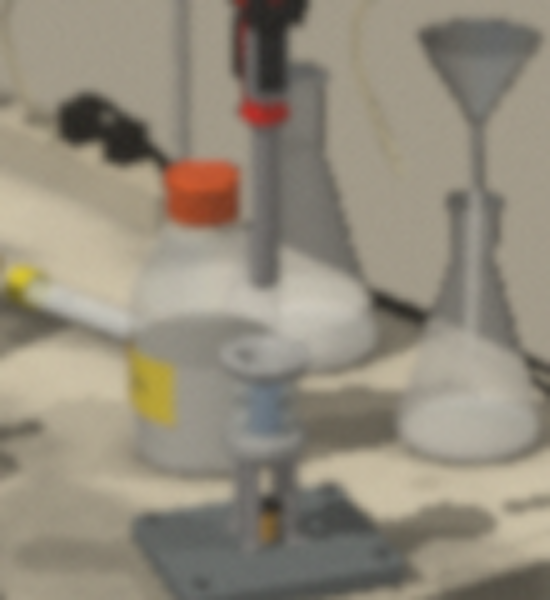

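Call:
play_rows --steps '[{"delta_pos": [0,0,1],"yaw": 0,"jaw": 5},{"delta_pos": [0,0,2.2],"yaw": 0,"jaw": 5},{"delta_pos": [0,0,3.2],"yaw": 0,"jaw": 5},{"delta_pos": [0,0,3.8],"yaw": 0,"jaw": 5},{"delta_pos": [0,0,4.1],"yaw": 0,"jaw": 5},{"delta_pos": [0,0,4.3],"yaw": 0,"jaw": 5},{"delta_pos": [0,0,4.4],"yaw": 0,"jaw": 5},{"delta_pos": [0,0,4.5],"yaw": 0,"jaw": 5}]'

```text
clock: 7.9
eef_pos: [567.3, 180.0, 217.5]
tcp_rot: [3.141, 0.0, 2.684]
contact_force: [0.2, -1.2, -1.5]
opening: 0.234
grasp_force: 107.7
```

Call:
play_rows --steps '[{"delta_pos": [0,0,0.05],"yaw": 0,"jaw": 5},{"delta_pos": [0,0,0.1],"yaw": 0,"jaw": 5},{"delta_pos": [0,0,0.15],"yaw": 0,"jaw": 5},{"delta_pos": [0,0,0.2],"yaw": 0,"jaw": 5},{"delta_pos": [0,0,0.25],"yaw": 0,"jaw": 5},{"delta_pos": [0,0,0.3],"yaw": 0,"jaw": 5},{"delta_pos": [0,0,0.3],"yaw": 0,"jaw": 5},{"delta_pos": [0,0,0.3],"yaw": 0,"jaw": 5}]'

```text
clock: 8.7
eef_pos: [567.1, 179.9, 214.3]
tcp_rot: [-3.142, -0.0, 2.684]
contact_force: [0.8, 0.3, -2.1]
opening: 0.242
grasp_force: 107.7
```

Run:
```python
from h import *
np.set_printoptions(precision=2,suppress=True)
s=r.sense();print(s["clock"],s["eef_pos"],s["tcp_rot"],s["contact_force"],s["wrist_torque"])
```

```text
8.7 [567.1  179.87 214.27] [-3.14 -0.    2.68] [ 0.81  0.3  -2.12] [ 0.05  0.03 -0.04]
```

Call:
play_rows --steps '[{"delta_pos": [0,0,0.07],"yaw": 0,"jaw": 5},{"delta_pos": [0,0,0.14],"yaw": 0,"jaw": 5},{"delta_pos": [0,0,0.21],"yaw": 0,"jaw": 5},{"delta_pos": [0,0,0.28],"yaw": 0,"jaw": 5},{"delta_pos": [0,0,0.35],"yaw": 0,"jaw": 5},{"delta_pos": [0,0,0.42],"yaw": 0,"jaw": 5},{"delta_pos": [0,0,0.5],"yaw": 0,"jaw": 5},{"delta_pos": [0,0,0.5],"yaw": 0,"jaw": 5}]'

```text
clock: 9.5
eef_pos: [567.0, 179.8, 209.1]
tcp_rot: [-3.141, -0.0, 2.684]
contact_force: [-0.1, 0.1, -1.4]
opening: 0.243
grasp_force: 107.7
```

Call:
play_rows --steps '[{"delta_pos": [0,0,0.07],"yaw": 0,"jaw": 5},{"delta_pos": [0,0,0.14],"yaw": 0,"jaw": 5},{"delta_pos": [0,0,0.21],"yaw": 0,"jaw": 5},{"delta_pos": [0,0,0.28],"yaw": 0,"jaw": 5},{"delta_pos": [0,0,0.35],"yaw": 0,"jaw": 5},{"delta_pos": [0,0,0.42],"yaw": 0,"jaw": 5},{"delta_pos": [0,0,0.5],"yaw": 0,"jaw": 5},{"delta_pos": [0,0,0.5],"yaw": 0,"jaw": 5}]'

```text
clock: 10.3
eef_pos: [567.4, 180.0, 204.7]
tcp_rot: [3.141, 0.001, 2.684]
contact_force: [-1.2, 0.1, 4.7]
opening: 0.243
grasp_force: 107.9
```

Call:
play_rows --steps '[{"delta_pos": [0,0,0.07],"yaw": 0,"jaw": 5},{"delta_pos": [0,0,0.14],"yaw": 0,"jaw": 5},{"delta_pos": [0,0,0.21],"yaw": 0,"jaw": 5},{"delta_pos": [0,0,0.28],"yaw": 0,"jaw": 5},{"delta_pos": [0,0,0.35],"yaw": 0,"jaw": 5},{"delta_pos": [0,0,0.42],"yaw": 0,"jaw": 5},{"delta_pos": [0,0,0.5],"yaw": 0,"jaw": 5},{"delta_pos": [0,0,0.5],"yaw": 0,"jaw": 5}]'

```text
clock: 11.1
eef_pos: [567.1, 179.9, 199.0]
tcp_rot: [-3.142, -0.0, 2.684]
contact_force: [0.5, -0.0, 0.6]
opening: 0.239
grasp_force: 107.9
```

Run:
```python
from h import *
np.set_printoptions(precision=2,suppress=True)
s=r.sense();print(s["clock"],s["eef_pos"],s["tcp_rot"],s["contact_force"],s["wrist_torque"])
```

```text
11.1 [567.09 179.91 198.99] [-3.14 -0.    2.68] [ 0.54 -0.02  0.58] [ 0.08 -0.12 -0.02]
```

Call:
play_rows --steps '[{"delta_pos": [0,0,0.12],"yaw": 0,"jaw": 5},{"delta_pos": [0,0,0.24],"yaw": 0,"jaw": 5},{"delta_pos": [0,0,0.36],"yaw": 0,"jaw": 5},{"delta_pos": [0,0,0.48],"yaw": 0,"jaw": 5},{"delta_pos": [0,0,0.6],"yaw": 0,"jaw": 5},{"delta_pos": [0,0,0.72],"yaw": 0,"jaw": 5},{"delta_pos": [0,0,0.84],"yaw": 0,"jaw": 5},{"delta_pos": [0,0,0.9],"yaw": 0,"jaw": 5}]'

```text
clock: 11.9
eef_pos: [567.1, 179.9, 190.1]
tcp_rot: [-3.142, -0.0, 2.684]
contact_force: [0.4, 0.0, 2.2]
opening: 0.237
grasp_force: 108.0
```

Call:
play_rows --steps '[{"delta_pos": [0,0,0.12],"yaw": 0,"jaw": 5},{"delta_pos": [0,0,0.24],"yaw": 0,"jaw": 5},{"delta_pos": [0,0,0.36],"yaw": 0,"jaw": 5},{"delta_pos": [0,0,0.48],"yaw": 0,"jaw": 5},{"delta_pos": [0,0,0.6],"yaw": 0,"jaw": 5},{"delta_pos": [0,0,0.72],"yaw": 0,"jaw": 5},{"delta_pos": [0,0,0.8],"yaw": 0,"jaw": 5},{"delta_pos": [0,0,0.8],"yaw": 0,"jaw": 5}]'

```text
clock: 12.7
eef_pos: [567.0, 179.9, 181.9]
tcp_rot: [-3.141, -0.0, 2.684]
contact_force: [1.2, 0.2, -0.6]
opening: 0.242
grasp_force: 107.8
```

```bash
cat > look.py <<'E'
from m import *
import sys
s=r.sense();print(s["clock"],s["eef_pos"],s["contact_force"],s["wrist_torque"])
im,d=vision.grab_frame("scene")
im=im.astype(int)
for v in range(214,242): print(v,im[v,336:342].mean(0).astype(int),at_d("scene",(338.5,v),np.median(d[v,337:341])),end=" | " if v%2==0 else "\n")
E
python3 look.py
```

```text
12.7 [567.  179.9 181.9] [ 1.2  0.2 -0.6] [ 0.1 -0.3  0. ]
214 [123 124 119] [559.2 167.6  88.3] | 215 [118 121 118] [555.5 163.   88.3]
216 [120 122 121] [557.6 165.6  83.8] | 217 [133 134 130] [557.4 165.4  81.1]
218 [147 146 141] [556.5 164.3  78.9] | 219 [143 141 135] [555.4 162.9  77. ]
220 [128 127 122] [553.4 160.4  75.7] | 221 [109 108 107] [554.3 161.6  72.1]
222 [83 86 93] [561.5 170.5  63.6] | 223 [65 71 87] [560.8 169.6  61.3]
224 [62 68 86] [562.7 172.1  56.8] | 225 [73 76 89] [563.9 173.5  53. ]
226 [93 92 95] [561.8 171.   51.7] | 227 [109 106 100] [596.2 213.5  21. ]
228 [105 102  94] [597.6 215.3  16.9] | 229 [86 84 78] [572.5 184.1  34.3]
230 [71 69 64] [567.8 178.4  35.1] | 231 [71 66 60] [563.7 173.3  35.5]
232 [84 75 62] [563.1 172.6  33.1] | 233 [102  88  67] [565.1 175.   28.5]
234 [109  93  68] [562.7 172.   27.6] | 235 [109  93  68] [565.5 175.6  22.2]
236 [108  92  69] [562.7 172.1  21.7] | 237 [105  93  73] [565.4 175.5  16.3]
238 [99 93 82] [562.1 171.4  16.2] | 239 [97 97 92] [559.7 168.5  15.2]
240 [ 99 102  99] [557.1 165.2  14.5] | 241 [103 106 103] [553.5 160.8  14.6]
```

Call:
play_rows --steps '[{"delta_pos": [0,0,0.1],"yaw": 0,"jaw": 5},{"delta_pos": [0,0,0.2],"yaw": 0,"jaw": 5},{"delta_pos": [0,0,0.3],"yaw": 0,"jaw": 5},{"delta_pos": [0,0,0.4],"yaw": 0,"jaw": 5},{"delta_pos": [0,0,0.5],"yaw": 0,"jaw": 5},{"delta_pos": [0,0,0.6],"yaw": 0,"jaw": 5},{"delta_pos": [0,0,0.7],"yaw": 0,"jaw": 5},{"delta_pos": [0,0,0.7],"yaw": 0,"jaw": 5}]'

```text
clock: 13.55
eef_pos: [567.0, 179.8, 175.1]
tcp_rot: [-3.141, -0.0, 2.684]
contact_force: [0.0, -0.5, -2.0]
opening: 0.237
grasp_force: 107.8
```

```bash
python3 look.py | grep -v "^2[34]"
```

```text
13.55 [567.  179.8 175.1] [ 0.  -0.5 -2. ] [-0.1 -0.   0. ]
214 [123 124 119] [559.  167.3  88.4] | 215 [122 123 118] [557.4 165.4  86.8]
216 [126 126 120] [557.3 165.2  84.1] | 217 [137 136 130] [558.7 167.   80.1]
218 [148 146 140] [556.3 164.   79.1] | 219 [144 141 135] [555.3 162.8  77. ]
220 [128 127 122] [553. 160.  76.] | 221 [109 109 108] [555.6 163.1  71.1]
222 [83 86 94] [564.1 173.7  61.5] | 223 [64 70 87] [562.5 171.7  59.9]
224 [60 66 85] [563.4 172.8  56.3] | 225 [60 67 86] [562.3 171.5  54.3]
226 [59 66 86] [563.3 172.8  50.5] | 227 [60 68 87] [563.4 172.8  47.6]
228 [62 69 88] [561.5 170.6  46.1] | 229 [63 69 86] [562.1 171.3  42.7]
```

Call:
play_rows --steps '[{"delta_pos": [0,0,0.1],"yaw": 0,"jaw": 5},{"delta_pos": [0,0,0.2],"yaw": 0,"jaw": 5},{"delta_pos": [0,0,0.3],"yaw": 0,"jaw": 5},{"delta_pos": [0,0,0.4],"yaw": 0,"jaw": 5},{"delta_pos": [0,0,0.45],"yaw": 0,"jaw": 5},{"delta_pos": [0,0,0.5],"yaw": 0,"jaw": 5},{"delta_pos": [0,0,0.5],"yaw": 0,"jaw": 5},{"delta_pos": [0,0,0.5],"yaw": 0,"jaw": 5}]'

```text
clock: 14.4
eef_pos: [567.1, 179.9, 170.3]
tcp_rot: [-3.142, -0.0, 2.684]
contact_force: [1.0, 0.3, -2.4]
opening: 0.239
grasp_force: 107.8
```

Call:
play_rows --steps '[{"delta_pos": [0,0,0.03],"yaw": 0,"jaw": 5},{"delta_pos": [0,0,0.06],"yaw": 0,"jaw": 5},{"delta_pos": [0,0,0.09],"yaw": 0,"jaw": 5},{"delta_pos": [0,0,0.12],"yaw": 0,"jaw": 5},{"delta_pos": [0,0,0.15],"yaw": 0,"jaw": 5},{"delta_pos": [0,0,0.15],"yaw": 0,"jaw": 5},{"delta_pos": [0,0,0.15],"yaw": 0,"jaw": 5},{"delta_pos": [0,0,0.15],"yaw": 0,"jaw": 5}]'

```text
clock: 15.2
eef_pos: [567.1, 179.9, 168.8]
tcp_rot: [-3.142, -0.0, 2.684]
contact_force: [-0.6, -0.7, -0.8]
opening: 0.24
grasp_force: 107.8
```

Call:
play_rows --steps '[{"delta_pos": [0,0,0.03],"yaw": 0,"jaw": 5},{"delta_pos": [0,0,0.06],"yaw": 0,"jaw": 5},{"delta_pos": [0,0,0.09],"yaw": 0,"jaw": 5},{"delta_pos": [0,0,0.12],"yaw": 0,"jaw": 5},{"delta_pos": [0,0,0.15],"yaw": 0,"jaw": 5},{"delta_pos": [0,0,0.15],"yaw": 0,"jaw": 5},{"delta_pos": [0,0,0.15],"yaw": 0,"jaw": 5},{"delta_pos": [0,0,0.15],"yaw": 0,"jaw": 5}]'

```text
clock: 16.0
eef_pos: [567.2, 179.9, 167.5]
tcp_rot: [3.141, 0.0, 2.684]
contact_force: [-0.9, -0.4, 2.3]
opening: 0.243
grasp_force: 107.8
```

Call:
play_rows --steps '[{"delta_pos": [0,0,0.02],"yaw": 0,"jaw": 5},{"delta_pos": [0,0,0.04],"yaw": 0,"jaw": 5},{"delta_pos": [0,0,0.06],"yaw": 0,"jaw": 5},{"delta_pos": [0,0,0.08],"yaw": 0,"jaw": 5},{"delta_pos": [0,0,0.08],"yaw": 0,"jaw": 5},{"delta_pos": [0,0,0.08],"yaw": 0,"jaw": 5},{"delta_pos": [0,0,0.08],"yaw": 0,"jaw": 5},{"delta_pos": [0,0,0.08],"yaw": 0,"jaw": 5}]'

```text
clock: 16.8
eef_pos: [567.4, 179.9, 167.0]
tcp_rot: [3.141, 0.0, 2.684]
contact_force: [-1.3, -0.9, 6.3]
opening: 0.242
grasp_force: 108.1
```

Run:
```python
from h import *
for i in range(3):
    s=r.sense();print(s["clock"],s["eef_pos"][2],s["contact_force"]);vision.grab_frame("top")
```

```text
16.8 166.966974511863 [-1.28421903 -0.86619984  6.2767161 ]
16.85 166.95787888257016 [-1.45881164 -0.81893704  6.44914484]
16.9 166.9873624780618 [-0.67330291 -0.67763133  7.25118924]
```

Call:
play_rows --steps '[{"delta_pos": [0,0,0.03],"yaw": 0,"jaw": 5},{"delta_pos": [0,0,0.06],"yaw": 0,"jaw": 5},{"delta_pos": [0,0,0.09],"yaw": 0,"jaw": 5},{"delta_pos": [0,0,0.12],"yaw": 0,"jaw": 5},{"delta_pos": [0,0,0.12],"yaw": 0,"jaw": 5},{"delta_pos": [0,0,0.12],"yaw": 0,"jaw": 5},{"delta_pos": [0,0,0.12],"yaw": 0,"jaw": 5},{"delta_pos": [0,0,0.12],"yaw": 0,"jaw": 5}]'

```text
clock: 17.75
eef_pos: [567.6, 180.0, 166.4]
tcp_rot: [3.141, 0.001, 2.684]
contact_force: [-1.8, -1.4, 11.2]
opening: 0.243
grasp_force: 108.6
```

Run:
```python
from h import *
for i in range(4):
    s=r.sense();print(s["clock"],s["eef_pos"][2],s["contact_force"]);vision.grab_frame("top")
```

```text
17.75 166.40986839250448 [-1.77850165 -1.42991199 11.17334833]
17.8 166.4230467240566 [-3.4972889  -0.59276582 11.79042647]
17.85 166.41162192883107 [-2.78931527 -1.377203   11.83515484]
17.9 166.41578065814517 [-1.65461413 -0.99403321 10.86241625]
```

Call:
play_rows --steps '[{"delta_pos": [0,0,0.04],"yaw": 0,"jaw": 5},{"delta_pos": [0,0,0.08],"yaw": 0,"jaw": 5},{"delta_pos": [0,0,0.12],"yaw": 0,"jaw": 5},{"delta_pos": [0,0,0.12],"yaw": 0,"jaw": 5},{"delta_pos": [0,0,0.12],"yaw": 0,"jaw": 5},{"delta_pos": [0,0,0.12],"yaw": 0,"jaw": 5},{"delta_pos": [0,0,0.12],"yaw": 0,"jaw": 5},{"delta_pos": [0,0,0.12],"yaw": 0,"jaw": 5}]'

```text
clock: 18.75
eef_pos: [567.7, 180.0, 165.8]
tcp_rot: [3.141, 0.001, 2.684]
contact_force: [-3.2, -1.5, 15.8]
opening: 0.239
grasp_force: 109.0
```

Run:
```python
from h import *
for i in range(5):
    s=r.sense();print(s["clock"],s["eef_pos"][2],s["contact_force"]);vision.grab_frame("top")
```

```text
18.75 165.8347341070704 [-3.19075842 -1.50384995 15.76495239]
18.8 165.83480342429073 [-3.18213663 -2.54211434 16.39562436]
18.85 165.81807223206633 [-3.86410864 -1.47075775 16.66322044]
18.9 165.8542122437677 [-3.03283553 -1.84828304 17.2060663 ]
18.95 165.84319371567526 [-2.91605564 -1.61354676 16.40858644]
```

Call:
play_rows --steps '[{"delta_pos": [0,0,0],"yaw": 0,"jaw": 5},{"delta_pos": [0,0,0],"yaw": 0,"jaw": 5},{"delta_pos": [0,0,0],"yaw": 0,"jaw": 5},{"delta_pos": [0,0,0],"yaw": 0,"jaw": 5},{"delta_pos": [0,0,0],"yaw": 0,"jaw": 5},{"delta_pos": [0,0,0],"yaw": 0,"jaw": 5},{"delta_pos": [0,0,-0.3],"yaw": 0,"jaw": 5},{"delta_pos": [0,0,-0.8],"yaw": 0,"jaw": 5}]'

```text
clock: 19.8
eef_pos: [566.7, 179.8, 171.8]
tcp_rot: [-3.141, -0.001, 2.684]
contact_force: [-0.2, 0.1, -2.9]
opening: 0.241
grasp_force: 107.8
```

Call:
play_rows --steps '[{"delta_pos": [0,0,-1],"yaw": 0,"jaw": 5},{"delta_pos": [0,0,-2.2],"yaw": 0,"jaw": 5},{"delta_pos": [0,0,-3.4],"yaw": 0,"jaw": 5},{"delta_pos": [0,0,-4.8],"yaw": 0,"jaw": 5},{"delta_pos": [0,0,-6.2],"yaw": 0,"jaw": 5},{"delta_pos": [0,0,-7.6],"yaw": 0,"jaw": 5},{"delta_pos": [0,0,-8.9],"yaw": 0,"jaw": 5},{"delta_pos": [0,0,-9.3],"yaw": 0,"jaw": 5}]'

```text
clock: 20.6
eef_pos: [567.9, 180.1, 267.2]
tcp_rot: [3.14, 0.002, 2.684]
contact_force: [0.3, -0.9, -1.2]
opening: 0.241
grasp_force: 107.8
```

```bash
python3 look.py
python3 - <<'E'
from h import *
np.set_printoptions(precision=2,suppress=True)
s=r.sense();print(s["eef_pos"],s["tcp_rot"],s["contact_force"],s["opening"],delta([491.1,-139.8,263]))
im,d=vision.grab_frame("scene")
x=cv2.resize(im[130:250,285:395],(550,600),interpolation=cv2.INTER_CUBIC)
cv2.imwrite("pics/z6.png",x[:,:,::-1])
E
```

```text
20.6 [567.9 180.1 267.2] [ 0.3 -0.9 -1.2] [-0.  -0.  -0.1]
214 [130 132 126] [556.4 164.2  90.4] | 215 [128 128 123] [557.  164.8  87.2]
216 [129 129 124] [556.7 164.6  84.5] | 217 [139 138 132] [556.6 164.4  81.7]
218 [148 147 140] [555.5 163.1  79.7] | 219 [144 142 135] [554.3 161.5  77.8]
220 [129 127 122] [554.  161.1  75.2] | 221 [109 109 108] [553.2 160.3  73. ]
222 [83 86 94] [562.5 171.7  62.8] | 223 [64 70 87] [561.  169.9  61.1]
224 [60 67 86] [561.9 171.   57.5] | 225 [61 67 87] [561.8 170.9  54.6]
226 [60 67 86] [564.7 174.5  49.4] | 227 [61 68 87] [563.  172.4  47.9]
228 [62 69 87] [562.5 171.8  45.3] | 229 [64 69 86] [563.6 173.2  41.5]
230 [65 69 82] [561.7 170.8  40.1] | 231 [70 69 73] [563.3 172.8  35.9]
232 [84 75 66] [563.  172.4  33.2] | 233 [101  88  67] [562.8 172.2  30.4]
234 [110  93  70] [566.4 176.7  24.4] | 235 [110  93  68] [565.1 175.1  22.5]
236 [109  93  69] [563.5 173.1  21. ] | 237 [105  92  73] [566.  176.2  15.9]
238 [99 92 82] [563.  172.4  15.5] | 239 [98 97 92] [560.5 169.5  14.5]
240 [101 103 100] [555.1 162.7  16.2] | 241 [103 107 103] [552.9 160.1  15.1]
[567.79 180.11 266.94] [3.14 0.   2.68] [ 0.48 -0.44 -1.89] 0.23772939407138968 [ -7.26 -32.09   0.35]
```

View pics/z6.png

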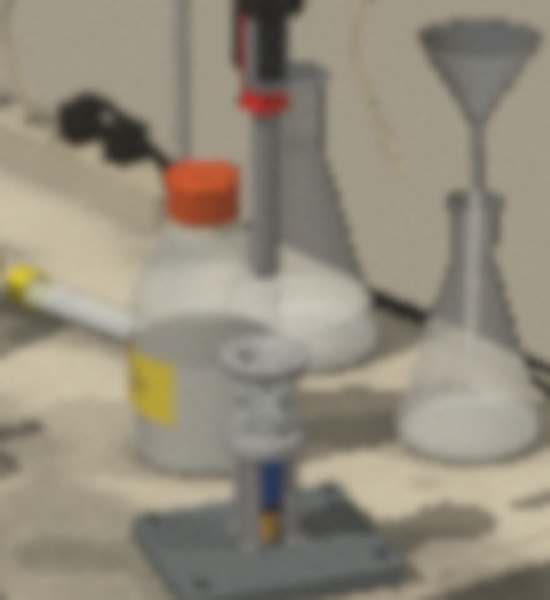

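Call:
play_rows --steps '[{"delta_pos": [-0.45,-2,0],"yaw": 0,"jaw": 5},{"delta_pos": [-1.25,-5.5,0],"yaw": 0,"jaw": 5},{"delta_pos": [-2.25,-9.9,0],"yaw": 0,"jaw": 5},{"delta_pos": [-3.25,-14.3,0],"yaw": 0,"jaw": 5},{"delta_pos": [-4.25,-18.7,0],"yaw": 0,"jaw": 5},{"delta_pos": [-5.25,-23.1,0],"yaw": 0,"jaw": 5},{"delta_pos": [-6.25,-27.5,0],"yaw": 0,"jaw": 5},{"delta_pos": [-6.9,-30.4,0],"yaw": 0,"jaw": 5}]'

```text
clock: 21.5
eef_pos: [493.2, -125.7, 264.4]
tcp_rot: [-3.141, -0.001, 2.683]
contact_force: [0.1, 1.7, -2.2]
opening: 0.243
grasp_force: 107.9
```

Call:
play_rows --steps '[{"delta_pos": [-0.38,-1.65,0],"yaw": 0,"jaw": 5},{"delta_pos": [-0.38,-1.65,1],"yaw": 0,"jaw": 5},{"delta_pos": [-0.38,-1.65,3],"yaw": 0,"jaw": 5},{"delta_pos": [-0.38,-1.65,5.5],"yaw": 0,"jaw": 5},{"delta_pos": [-0.38,-1.65,8],"yaw": 0,"jaw": 5},{"delta_pos": [-0.38,-1.65,9.5],"yaw": 0,"jaw": 5},{"delta_pos": [-0.38,-1.65,10],"yaw": 0,"jaw": 5},{"delta_pos": [-0.38,-1.65,10],"yaw": 0,"jaw": 5}]'

```text
clock: 22.3
eef_pos: [490.2, -138.9, 164.0]
tcp_rot: [-3.141, -0.002, 2.684]
contact_force: [0.2, -0.5, -0.7]
opening: 0.242
grasp_force: 107.9
```

Run:
```python
from h import *
np.set_printoptions(precision=2,suppress=True)
for i in range(4):
    s=r.sense();print(s["clock"],s["eef_pos"],s["tcp_rot"],s["contact_force"],delta([491.1,-139.8,142]));im,d=vision.grab_frame("scene")
x=cv2.resize(im[190:310,350:460],(550,600),interpolation=cv2.INTER_CUBIC)
cv2.imwrite("pics/z7.png",x[:,:,::-1])
```

```text
22.3 [ 490.19 -138.95  163.98] [-3.14 -0.    2.68] [ 0.18 -0.51 -0.71] [-0.12 -0.04  2.2 ]
22.35 [ 490.81 -139.28  164.89] [ 3.14 -0.    2.68] [ 0.85  0.23 -1.7 ] [-0.05 -0.03  2.29]
22.4 [ 491.18 -139.5   165.48] [3.14 0.   2.68] [-0.13 -0.09 -1.38] [-0.01 -0.03  2.35]
22.45 [ 491.38 -139.68  165.78] [3.14 0.   2.68] [ 0.01  0.68 -1.97] [ 0.02 -0.02  2.38]
```

View pics/z7.png

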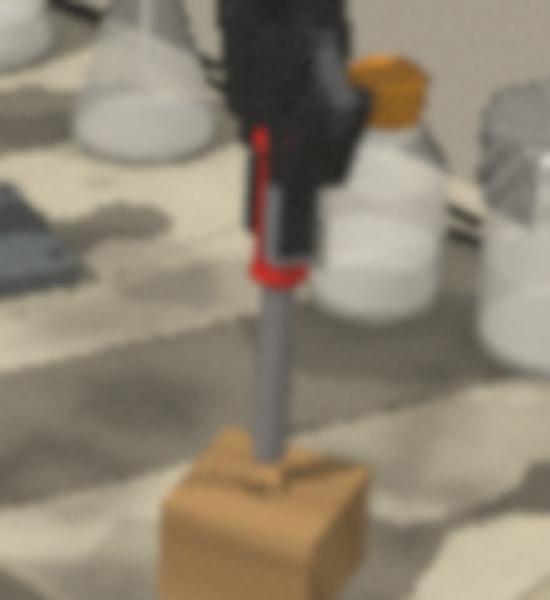

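Call:
play_rows --steps '[{"delta_pos": [0,0,0.4],"yaw": 0,"jaw": 5},{"delta_pos": [0,0,0.8],"yaw": 0,"jaw": 5},{"delta_pos": [0,0,1.1],"yaw": 0,"jaw": 5},{"delta_pos": [0,0,1.3],"yaw": 0,"jaw": 5},{"delta_pos": [0,0,1.5],"yaw": 0,"jaw": 5},{"delta_pos": [0,0,1.7],"yaw": 0,"jaw": 5},{"delta_pos": [0,0,1.9],"yaw": 0,"jaw": 5},{"delta_pos": [0,0,1.9],"yaw": 0,"jaw": 5}]'

```text
clock: 23.3
eef_pos: [490.6, -139.8, 145.8]
tcp_rot: [-3.141, -0.0, 2.684]
contact_force: [0.3, 0.1, -3.0]
opening: 0.239
grasp_force: 107.9
```

Call:
play_rows --steps '[{"delta_pos": [0,0,0.5],"yaw": 0,"jaw": 5},{"delta_pos": [0,0,1],"yaw": 0,"jaw": 5},{"delta_pos": [0,0,1.5],"yaw": 0,"jaw": 5},{"delta_pos": [0,0,2],"yaw": 0,"jaw": 5},{"delta_pos": [0,0,2.5],"yaw": 0,"jaw": 5},{"delta_pos": [0,0,2.8],"yaw": 0,"jaw": 5},{"delta_pos": [0,0,3],"yaw": 0,"jaw": 5},{"delta_pos": [0,0,3],"yaw": 0,"jaw": 5}]'

```text
clock: 24.1
eef_pos: [490.6, -139.8, 115.8]
tcp_rot: [-3.141, -0.0, 2.684]
contact_force: [-0.1, -1.3, -1.7]
opening: 0.239
grasp_force: 107.9
```

Call:
play_rows --steps '[{"delta_pos": [0,0,0.05],"yaw": 0,"jaw": 5},{"delta_pos": [0,0,0.1],"yaw": 0,"jaw": 5},{"delta_pos": [0,0,0.15],"yaw": 0,"jaw": 5},{"delta_pos": [0,0,0.2],"yaw": 0,"jaw": 5},{"delta_pos": [0,0,0.2],"yaw": 0,"jaw": 5},{"delta_pos": [0,0,0.2],"yaw": 0,"jaw": 5},{"delta_pos": [0,0,0.2],"yaw": 0,"jaw": 5},{"delta_pos": [0,0,0.2],"yaw": 0,"jaw": 5}]'

```text
clock: 24.9
eef_pos: [490.7, -139.8, 114.1]
tcp_rot: [-3.142, -0.0, 2.684]
contact_force: [0.1, 0.9, -1.5]
opening: 0.239
grasp_force: 107.9
```

Call:
play_rows --steps '[{"delta_pos": [0,0,0.03],"yaw": 0,"jaw": 5},{"delta_pos": [0,0,0.06],"yaw": 0,"jaw": 5},{"delta_pos": [0,0,0.09],"yaw": 0,"jaw": 5},{"delta_pos": [0,0,0.12],"yaw": 0,"jaw": 5},{"delta_pos": [0,0,0.15],"yaw": 0,"jaw": 5},{"delta_pos": [0,0,0.15],"yaw": 0,"jaw": 5},{"delta_pos": [0,0,0.15],"yaw": 0,"jaw": 5},{"delta_pos": [0,0,0.15],"yaw": 0,"jaw": 5}]'

```text
clock: 25.7
eef_pos: [491.0, -139.9, 113.1]
tcp_rot: [3.142, 0.001, 2.684]
contact_force: [-0.9, -0.1, 5.0]
opening: 0.243
grasp_force: 107.9
```

Call:
play_rows --steps '[{"delta_pos": [0,0,0],"yaw": 0,"jaw": 22},{"delta_pos": [0,0,0],"yaw": 0,"jaw": 26},{"delta_pos": [0,0,0],"yaw": 0,"jaw": 32},{"delta_pos": [0,0,0],"yaw": 0,"jaw": 40},{"delta_pos": [0,0,0],"yaw": 0,"jaw": 55},{"delta_pos": [0,0,0],"yaw": 0,"jaw": 75},{"delta_pos": [0,0,0],"yaw": 0,"jaw": 95},{"delta_pos": [0,0,0],"yaw": 0,"jaw": 100}]' --grip_force 20

```text
clock: 26.5
eef_pos: [490.7, -139.8, 112.5]
tcp_rot: [-3.142, -0.0, 2.684]
contact_force: [0.0, -1.2, 0.4]
opening: 0.997
grasp_force: 0.0
```

Call:
play_rows --steps '[{"delta_pos": [0,0,0],"yaw": 0,"jaw": 100},{"delta_pos": [0,0,-1],"yaw": 0,"jaw": 100},{"delta_pos": [0,0,-3],"yaw": 0,"jaw": 100},{"delta_pos": [0,0,-5.5],"yaw": 0,"jaw": 100},{"delta_pos": [0,0,-8],"yaw": 0,"jaw": 100},{"delta_pos": [0,0,-10.5],"yaw": 0,"jaw": 100},{"delta_pos": [0,0,-12.5],"yaw": 0,"jaw": 100},{"delta_pos": [0,0,-13],"yaw": 0,"jaw": 100}]'

```text
clock: 27.3
eef_pos: [492.0, -140.1, 245.5]
tcp_rot: [3.141, 0.004, 2.684]
contact_force: [0.6, 0.0, -0.2]
opening: 0.998
grasp_force: 0.0
```

Call:
play_rows --steps '[{"delta_pos": [0,2,0],"yaw": 0,"jaw": 100},{"delta_pos": [0,5,0],"yaw": 0,"jaw": 100},{"delta_pos": [0,8,0],"yaw": 0,"jaw": 100},{"delta_pos": [0,11,0],"yaw": 0,"jaw": 100},{"delta_pos": [0,14,0],"yaw": 0,"jaw": 100},{"delta_pos": [0,16,0],"yaw": 0,"jaw": 100},{"delta_pos": [0,16,0],"yaw": 0,"jaw": 100},{"delta_pos": [0,16,0],"yaw": 0,"jaw": 100}]'

```text
clock: 28.1
eef_pos: [561.0, 3.8, 241.9]
tcp_rot: [-3.141, -0.001, 2.685]
contact_force: [0.3, -0.8, 0.4]
opening: 0.999
grasp_force: 0.0
```

Run:
```python
from h import *
s=r.sense();print(s["clock"],s["eef_pos"],s["contact_force"])
im,d=vision.grab_frame("scene")
x=cv2.resize(im[120:380,230:480],(576,600),interpolation=cv2.INTER_CUBIC)
cv2.imwrite("pics/z8.png",x[:,:,::-1])
```

```text
28.1 [560.95812021   3.79576278 241.94663132] [ 0.34157405 -0.76911445  0.4420354 ]
```

View pics/z8.png

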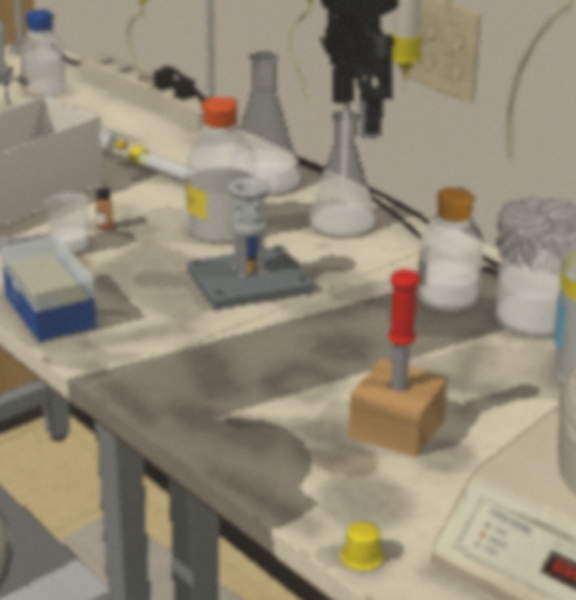

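The rod stands upright in the holder at (402,310). The blue plug is below the barrel at (250,245), resting on the stop. The beaker, vial and stopper are where they were, and the gripper is clear.

```bash
python3 -c "
from rig import r
print(r.sign_off())"
```

```text
the job is handed in; nothing more can be done
None
```

The plug is out of the barrel and was held on the rubber stop at about 18 N for over half a second. The highest push I read was about 19 N; forces were read only between moves. The rod is back in its holder, the beaker, vial and stopper are undisturbed, and the job was handed in at about 28 s.

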